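Release the latched key on the lamp switch box

ROBOT

A 6-joint arm with a two-finger parallel gripper is mounted at the origin on the work surface. World frame = base frame: x ahead of the robot, y to its left, z up, the work surface at z = 0. Lengths are in mm, angles in rad, forces in N, time in s.
With the tool pointing down it reaches from about 350 to 875 mm from the base axis. Payload 4.2 kg.
Tool frame: the origin (TCP) lies at the very end of the fingers, on their centre line; the grasp point (between the pads) lies 19 mm behind it; z points along the fingers, y is the direction in which the jaws open and shut (so a half turn about z gives the same grasp; the last joint's range is limited). The gripper opens to 85 mm and grips with 20 to 120 N. Pads are 22 mm wide; open, the fingers measure 114 mm over their backs; the gripper's body (76 mm by 85 mm) begins 54 mm behind the grasp point. The pads swing forward as they close: fully open they stand 13 mm farther back than shut.
Start: joints at [1.573, 0.385, 0.008, 0, -1.194, -0.259], TCP at [158.71, 604.492, 231.312] pointing down, gripper open.
Joint ranges: [-3.14, 3.14], [-1.21, 2.06], [-1.07, 1.41], [-3.16, 2.05], [-2.99, -0.16], [-3.1, 3.1]. Speed limits (rad/s): [2.79, 2.79, 3.14, 3.14, 3.14, 3.14].

INTERFACE

Orientations are given as a unit quaternion [x, y, z, w].
In Python, from bench import read_state, get_image, camera_params, job_done gives the robot as it stands.
- The arm moves only by the tool send_rows, never from a script. Its arguments are lists of equal length, an entry for each row: "translation": the shift along the tool's x, y, z in m, a list of three; "yaw": the turn about the tool's z in degrees; "fingers": the closure in counts, from 0 (fully open) to 255 (shut). A call has 1 to 12 rows; each row is the pose to reach, as a shift and turn from the pose measured when the call began, along the tool's axes at that moment; what a row does not reach only later rows make up. A row lasts 1/10 s, in which the tool goes at most 50 mm and 8.59 degrees, less where a joint would pass 70% of its speed; a pose out of reach is approached as far as the arm can. A call with a gripper value outside its range is refused whole. The fingers move at their own pace and stop on an object; the grip force is fixed at half the most. Time passes only in rows, so rows that repeat a pose let the fingers close. It gives the time, the measured TCP pose, the force and the opening at its end, in the units of the state.
- read_state(): the state, without advancing time (a new reading comes with each control period).
- get_image(name): name is "side" or "top"; returns the picture (480x640x3 uint8, blue, green, red); there is no depth.
- camera_params(name): a dict with "mtx" (3x3 intrinsics, pixels), "rvec" (rotation vector, rad) and "tvec" (3), from world to camera coordinates, as OpenCV has them. Camera axes: x right, y down, z forward; pixel columns grow to the right and rows downward; lengths in mm; the calibration is good to about 2 mm. A picture is of the moment at which its call begins. camera_params takes no time and is no camera call.
- job_done(): hands the job in, once; it reports no verdict.
The state is a dict: "clock": time; "joints": joint angles; "joint_vel": joint speeds; "joint_efforts": joint torques, N m; "position": TCP position; "ee_rot": TCP orientation; "contact_force": force on the tool from outside, world axes, zero at the start; "wrist_torque": the same for the moment, N m; "gripper_width": finger opening in mm.
Only numpy, scipy, OpenCV 4.12 (cv2) and the standard library are available. Lean on these libraries where they do the work, as an engineer would, in place of code of your own. Each camera call takes 0.05 s, during which the arm holds its last target.

TASK

One of the four identical keys on the stall's lamp switch box has been left latched down. With a fingertip, tap the keys lightly one after another from the robot's left to its right, so lightly that none of them is switched, then press the one that is latched all the way down and let it spring up. Do not press any of the other three keys in, and leave the bottles, jar, screwdriver and tray where they are: nothing is to be picked up.

Things in the scene. Friction and masses are not known exactly. Their poses are not given: they have to be found in the camera images.
- switch_box: Black switch box screwed to the table, 100 mm deep (its x), 230 mm wide (its y), 50 mm high. Origin: centre of its underside, on the table; its x axis points away from the robot, z up. Four identical white square keys stand in one row along its y axis, 48 mm apart, through a silver strip; an amber pilot lens lies behind each. Numbered from the robot's left (+y): key 1 at y = +72 mm, key 2 at +24, key 3 at -24, key 4 at -72, all at x = 0.
- key1_top (a point): Centre of the top face of key 1 (28 mm square, white, flat). Up, it stands 14 mm above the box (64 mm above the table); latched down it is a good 5 mm lower.
- key2_top (a point): Centre of the top face of key 2 (28 mm square, white, flat). Up, it stands 14 mm above the box (64 mm above the table); latched down it is a good 5 mm lower.
- key3_top (a point): Centre of the top face of key 3 (28 mm square, white, flat). Up, it stands 14 mm above the box (64 mm above the table); latched down it is a good 5 mm lower.
- key4_top (a point): Centre of the top face of key 4 (28 mm square, white, flat). Up, it stands 14 mm above the box (64 mm above the table); latched down it is a good 5 mm lower.
- key1 (a joint): Depth of key 1 in m: 0 up, about 0.0052 where a latched key rests, 0.009 bottomed. An up key starts to give at 1.5 N and takes 0.3 N more per mm, and springs back; pushed beyond 4.9 mm it counts as pressed. The latched key does not give to a light tap (under about 3 N); pushed to the bottom (5 N if slow; a force stop of about 10 N is safe) and let go, it springs up and stays up.
- key2 (a joint): Depth of key 2 in m: 0 up, about 0.0052 where a latched key rests, 0.009 bottomed. An up key starts to give at 1.5 N and takes 0.3 N more per mm, and springs back; pushed beyond 4.9 mm it counts as pressed. The latched key does not give to a light tap (under about 3 N); pushed to the bottom (5 N if slow; a force stop of about 10 N is safe) and let go, it springs up and stays up.
- key3 (a joint): Depth of key 3 in m: 0 up, about 0.0052 where a latched key rests, 0.009 bottomed. An up key starts to give at 1.5 N and takes 0.3 N more per mm, and springs back; pushed beyond 4.9 mm it counts as pressed. The latched key does not give to a light tap (under about 3 N); pushed to the bottom (5 N if slow; a force stop of about 10 N is safe) and let go, it springs up and stays up.
- key4 (a joint): Depth of key 4 in m: 0 up, about 0.0052 where a latched key rests, 0.009 bottomed. An up key starts to give at 1.5 N and takes 0.3 N more per mm, and springs back; pushed beyond 4.9 mm it counts as pressed. The latched key does not give to a light tap (under about 3 N); pushed to the bottom (5 N if slow; a force stop of about 10 N is safe) and let go, it springs up and stays up.
- paint_blue_bottle: Loose blue paint bottle, 28 mm across, 68 mm high, standing behind the box. Origin: centre of its underside.
- paint_red_bottle: Loose red paint bottle, same size, standing behind the box. Origin: centre of its underside.
- paint_green_bottle: Loose green paint bottle, same size, standing behind the box. Origin: centre of its underside.
- varnish_jar: Loose amber jar with black lid, 48 mm across, 55 mm high, off the left end of the box. Origin: centre of its underside.
- screwdriver: Loose screwdriver, 160 mm long, lying in front of the box. Its x axis runs along the tool, handle to -x.
- bit_tray: Loose open yellow tray, 80 x 60 x 25 mm, off the right end of the box. Origin: centre of its underside.

How it is judged:
By the outcome, as a careful person would: the job done as asked, in the order asked, and still so for the second after the job is handed in, with the robot touching nothing.
It also fails if it takes over 51 s, if anything falls off the work surface, if the arm or the gripper's body presses on something with over 40 N, if the wrist force passes 120 N, or if a joint passes its speed limit or range.

## Working session

There is one attempt and no reset: what is moved stays moved. The work goes in short steps, Python scripts to look and compute and a tool call to move; the robot and the scene stay as the last step left them, time stands still between calls to the robot, and variables do not carry over. Pictures are saved under pics/ and viewed, and the job is handed in when it is done.

Besides the shell and the picture viewer there is one more tool, called after ">>>" in YAML: its name, and indented under it one key for each argument. send_rows: Moves the arm, as the interface text tells. Its arguments: {"type":"object","properties":{"translation":{"type":"array","items":{"type":"array","items":{"type":"number"}}},"yaw":{"type":"array","items":{"type":"number"}},"fingers":{"type":"array","items":{"type":"number"}}},"required":["translation","yaw","fingers"]}

```bash
ls; mkdir -p pics; python3 - <<'E'
from bench import *
import cv2
print(read_state())
for n in("top","side"):
    cv2.imwrite(f"pics/{n}0.png",get_image(n)); print(n,camera_params(n))
E
```

```text
pics
{'clock': 0.0, 'joints': array([ 1.57262285e+00,  3.85548737e-01,  6.62843282e-03, -5.06173595e-04,
       -1.19400680e+00, -2.58591315e-01]), 'joint_vel': array([3.60649409e-04, 4.90514522e-04, 6.14412919e-04, 1.61497763e-03,
       1.30463343e-03, 7.21873744e-05]), 'joint_efforts': array([ 4.58130489e-04, -3.92289841e+01,  1.88402313e+01,  4.18617323e+00,
       -4.66822807e-03, -3.38527371e-06]), 'position': array([158.55700716, 603.94642677, 230.22626484]), 'ee_rot': array([ 9.91757744e-01, -1.28122546e-01, -9.49107259e-05,  1.08691383e-03]), 'contact_force': array([-0.19624939, -0.21749353,  0.46605592]), 'wrist_torque': array([-0.04438533, -0.03847199,  0.02521322]), 'gripper_width': 85.32000175705423}
top {'mtx': array([[568.87271931,   0.        , 313.54000268],
       [  0.        , 568.87271931, 243.06102896],
       [  0.        ,   0.        ,   1.        ]]), 'rvec': array([ 2.16945937, -2.18450303,  0.11175836]), 'tvec': array([ 38.32605875, 573.05145973, 948.40590799])}
side {'mtx': array([[435.57107916,   0.        , 318.40904764],
       [  0.        , 435.57107916, 238.05178982],
       [  0.        ,   0.        ,   1.        ]]), 'rvec': array([ 2.21071372, -0.27394765,  0.11785212]), 'tvec': array([-563.7179132 ,  180.6791364 ,  679.82178429])}
```

View pics/top0.png

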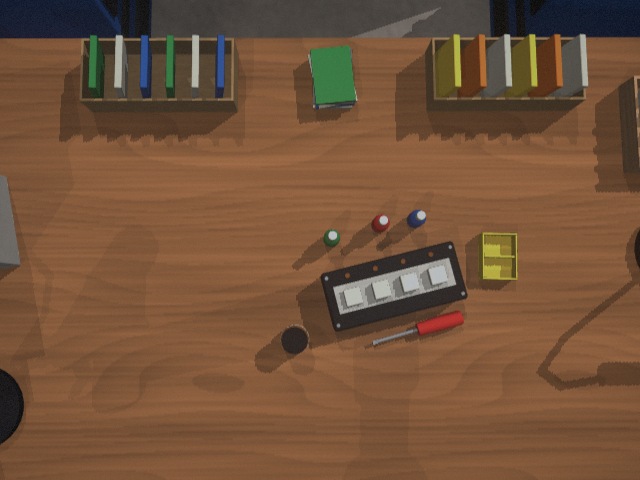

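View pics/side0.png

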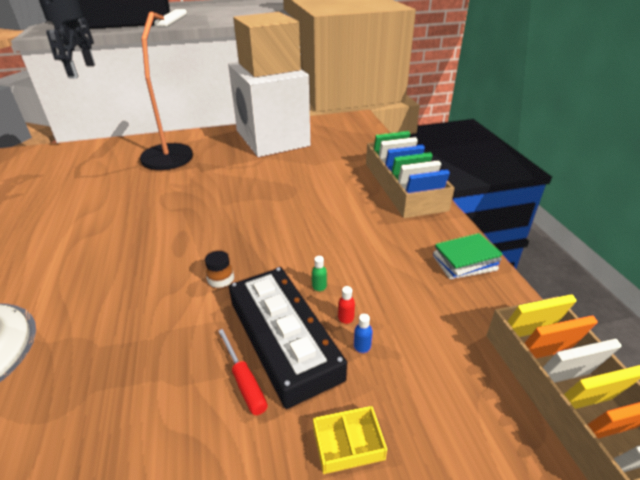

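The top view shows keys 1 to 4 at about (353,297), (382,289), (410,282) and (438,274). The box is turned slightly, the bottles stand behind it, and the screwdriver lies in front. I'll zoom in to measure.

```bash
python3 - <<'E'
import cv2
a=cv2.imread("pics/top0.png")[235:335,315:475]
cv2.imwrite("pics/topz.png",cv2.resize(a,None,fx=5,fy=5,interpolation=cv2.INTER_CUBIC))
a=cv2.imread("pics/side0.png")[260:410,220:360]
cv2.imwrite("pics/sidez.png",cv2.resize(a,None,fx=4,fy=4,interpolation=cv2.INTER_CUBIC))
E
```

```text
(no output)
```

View pics/topz.png

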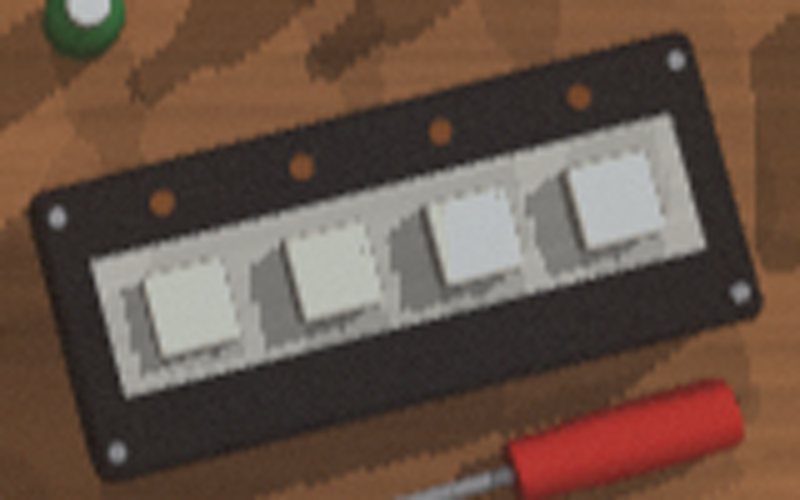

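View pics/sidez.png

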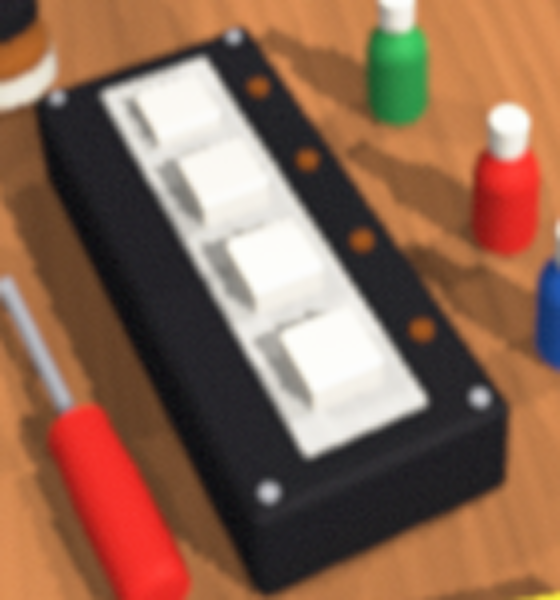

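The zoomed top view puts the keys at (193,309), (332,272), (473,236) and (613,201), and the screws at (57,217), (676,60), (740,292) and (117,453). Key 1 casts a shorter shadow, so it is probably the latched one. The taps will confirm it.

```bash
cat > h.py <<'E'
import numpy as np,cv2
from bench import *
from scipy.spatial.transform import Rotation as R
def ray(n,uv,z):
    p=camera_params(n);M=cv2.Rodrigues(p["rvec"])[0];t=p["tvec"]
    x=cv2.undistortPoints(np.array([[uv]],float),p["mtx"],None)[0,0]
    d=M.T@np.array([*x,1]);c=-M.T@t
    return c+d*(z-c[2])/d[2]
def totool(target):
    s=read_state();return R.from_quat(s["ee_rot"]).inv().apply(np.array(target)-s["position"])
E
python3 - <<'E'
from h import *
f=lambda u,n:((u[0]+.5)/5-.5+315,(u[1]+.5)/5-.5+235) if n=="top" else ((u[0]+.5)/4-.5+220,(u[1]+.5)/4-.5+260)
T=[(193,309),(332,272),(473,236),(613,201)]
S=[(57,217),(676,60),(740,292),(117,453)]
K=[ray("top",f(u,"top"),z) for u,z in zip(T,[59,64,64,64])]
C=[ray("top",f(u,"top"),51) for u in S]
print(np.round(K,1));print(np.round(C,1),np.mean(C,0))
C2=[ray("side",f(u,"side"),51) for u in [(57,97),(234,36),(480,397),(268,491)]];print(np.round(C2,1),np.mean(C2,0))
K2=[ray("side",f(u,"side"),z) for u,z in zip([(177,106),(223,177),(275,257),(332,350)],[59,64,64,64])];print(np.round(K2,1))
A=np.array(K);v=A[0]-A[3];print(np.linalg.norm(v[:2]),np.degrees(np.arctan2(-v[0],v[1])),A.mean(0))
s=read_state();print(R.from_quat(s["ee_rot"]).as_matrix().round(3),s["position"])
E
```

```text
[[ 481.8  -29.9   59. ]
 [ 493.5  -75.3   64. ]
 [ 504.9 -121.8   64. ]
 [ 516.1 -168.1   64. ]]
[[ 512.5   14.3   51. ]
 [ 563.6 -193.5   51. ]
 [ 486.1 -212.5   51. ]
 [ 434.6   -4.8   51. ]] [499.20488488 -99.12664369  51.        ]
[[ 435.2   -5.4   51. ]
 [ 512.8   13.8   51. ]
 [ 563.9 -193.4   51. ]
 [ 486.1 -212.    51. ]] [499.49279117 -99.26161641  51.        ]
[[ 482.3  -31.8   59. ]
 [ 493.6  -80.5   64. ]
 [ 505.5 -125.    64. ]
 [ 516.8 -171.3   64. ]]
142.40087351505298 13.94911583092888 [499.06586719 -98.77435111  62.75      ]
[[ 0.967 -0.254 -0.   ]
 [-0.254 -0.967 -0.002]
 [ 0.     0.002 -1.   ]] [158.58107685 604.0257727  230.34423317]
```

```bash
python3 - <<'E'
from h import *
for n,uv in [("side",(165,155)),("top",(0,405)),("top",(640,250)),("top",(0,220)),("side",(5,345)),("side",(270,140)),("top",(320,240)),("top",(295,340))]: print(n,uv,ray(n,uv,0).round())
p=camera_params("top");M=cv2.Rodrigues(p["rvec"])[0];print("topcam",-M.T@p["tvec"])
p=camera_params("side");M=cv2.Rodrigues(p["rvec"])[0];print("sidecam",-M.T@p["tvec"])
for x,y in [(158,604),(0,0)]:
  print(cv2.projectPoints(np.array([[x,y,230.]]),p["rvec"],p["tvec"],p["mtx"],None)[0])
c=np.array([499.3,-99.2]);a=np.radians(13.87);d=np.array([-np.sin(a),np.cos(a)])
for y in(72,24,-24,-72): print(c+y*d)
E
```

```text
side (165, 155) [293. 623.   0.]
top (0, 405) [301. 572.   0.]
top (640, 250) [ 560. -543.    0.]
top (0, 220) [620. 586.   0.]
side (5, 345) [68.  0.  0.]
side (270, 140) [591. 642.   0.]
top (320, 240) [581.  23.   0.]
top (295, 340) [407.  68.   0.]
topcam [481.47685398  42.74100395 997.83960348]
sidecam [ 452.02451804 -552.96430567  549.98618723]
[[[84.04413895 77.37775483]]]
[[[-138.75036734  236.5968205 ]]]
[482.04017846 -29.29936652]
[493.54672615 -75.89978884]
[ 505.05327385 -122.50021116]
[ 516.55982154 -169.10063348]
```

I'll move away from the lamp first, shutting the fingers and lining up with the box on the way.

>>> send_rows:
  translation:
    - [0.022, 0.042, 0]
    - [0.043, 0.084, 0]
    - [0.065, 0.126, 0]
    - [0.086, 0.168, 0]
    - [0.121, 0.199, 0]
    - [0.155, 0.229, 0]
    - [0.19, 0.26, 0]
    - [0.225, 0.291, 0]
    - [0.26, 0.321, 0]
    - [0.294, 0.352, 0]
    - [0.329, 0.383, 0]
  yaw: [-2.6, -5.2, -7.8, -10.4, -13, -15.6, -18.2, -20.8, -23.4, -26, -28.6]
  fingers: [255, 255, 255, 255, 255, 255, 255, 255, 255, 255, 255]

```text
clock: 1.2
position: [379.8, 148.2, 231.2]
ee_rot: [0.993, 0.122, -0.0, 0.001]
contact_force: [1.0, 0.8, -0.7]
gripper_width: 0.1
```

```bash
cat > st.py <<'E'
from h import *
s=read_state();print(s["clock"],s["position"].round(2),s["joints"].round(2),s["contact_force"].round(2),s["gripper_width"])
m=R.from_quat(s["ee_rot"]).as_matrix();print(m.round(3).tolist())
for p in [(482,-29.3),(493.5,-75.9),(505.1,-122.5),(516.6,-169.1)]: print(totool([*p,80]).round(1))
E
python3 st.py
```

```text
1.2 [379.81 148.16 231.17] [ 0.78  0.   -0.48  0.   -1.09  1.04] [ 1.03  0.81 -0.67] 0.128828338714913
[[0.97, 0.242, -0.0], [0.242, -0.97, -0.001], [-0.001, 0.001, -1.0]]
[ 56.3 196.7 151.4]
[ 56.1 244.7 151.5]
[ 56.1 292.7 151.5]
[ 56.  340.7 151.6]
```

>>> send_rows:
  translation:
    - [0.012, 0.04, 0.02]
    - [0.024, 0.08, 0.04]
    - [0.036, 0.12, 0.06]
    - [0.046, 0.16, 0.08]
    - [0.0563, 0.1967, 0.1]
    - [0.0563, 0.1967, 0.125]
    - [0.0563, 0.1967, 0.141]
    - [0.0563, 0.1967, 0.141]
    - [0.0563, 0.1967, 0.141]
  yaw: [0, 0, 0, 0, 0, 0, 0, 0, 0]
  fingers: [255, 255, 255, 255, 255, 255, 255, 255, 255]

```text
clock: 2.1
position: [482.2, -29.3, 90.5]
ee_rot: [0.993, 0.122, -0.0, 0.001]
contact_force: [-0.7, -0.6, 0.9]
gripper_width: -0.3
```

```bash
python3 st.py;  python3 - <<'E'
from h import *
a=get_image("side")[200:410,180:380]
cv2.imwrite("pics/s1.png",cv2.resize(a,None,fx=2.8,fy=2.8,interpolation=cv2.INTER_CUBIC))
s=read_state();print(s["contact_force"])
E
```

```text
2.1 [482.15 -29.29  90.54] [ 0.28  0.31 -0.52  0.   -0.74  1.54] [-0.68 -0.64  0.86] -0.3180642319032421
[[0.97, 0.243, -0.001], [0.243, -0.97, -0.002], [-0.001, 0.002, -1.0]]
[-0.1 -0.  10.5]
[-0.3 47.9 10.6]
[-0.3 96.  10.7]
[ -0.5 144.   10.8]
[0.21857469 0.54765485 0.25556067]
```

View pics/s1.png

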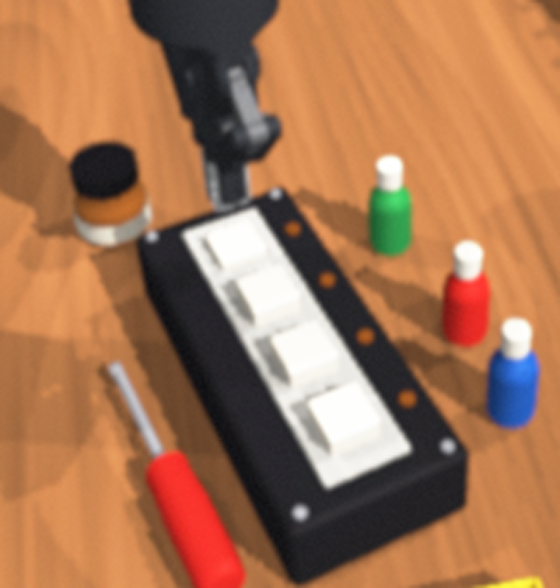

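The tip hangs above key 1 at about (232,205) in the crop, roughly where it should be. I'll check the force noise before touching anything.

```bash
cat > f.py <<'E'
from h import *
import sys
n=int(sys.argv[1]); F=[];Z=[]
for i in range(n):
    get_image("side"); s=read_state();F.append(s["contact_force"]);Z.append(s["position"])
F=np.array(F);Z=np.array(Z)
print("clk",s["clock"],"Fz mean",F.mean(0).round(2),"std",F.std(0).round(2),"Fz",F[:,2].round(2),"pos",Z.mean(0).round(2),"zstd",Z[:,2].std().round(3))
E
python3 f.py 8
```

```text
clk 2.55 Fz mean [0.38 0.08 0.18] std [0.43 0.58 0.63] Fz [ 1.   -0.19 -0.27  0.36  1.32 -0.   -0.65 -0.09] pos [482.53 -28.92  91.29] zstd 0.26
```

>>> send_rows:
  translation:
    - [0, 0, 0.01]
    - [0, 0, 0.02]
    - [0, 0, 0.0235]
    - [0, 0, 0.0235]
    - [0, 0, 0.0235]
  yaw: [0, 0, 0, 0, 0]
  fingers: [255, 255, 255, 255, 255]

```text
clock: 3.05
position: [482.2, -29.2, 67.1]
ee_rot: [0.993, 0.122, -0.0, 0.001]
contact_force: [0.1, 0.7, -0.3]
gripper_width: 0.2
```

```bash
python3 f.py 6;  python3 - <<'E'
from h import *
for n,(y,x) in dict(side=(240,210),top=(235,315)).items():
    a=get_image(n)[y:y+130,x:x+160]
    cv2.imwrite(f"pics/{n}2.png",cv2.resize(a,None,fx=4,fy=4,interpolation=cv2.INTER_CUBIC))
E
```

```text
clk 3.35 Fz mean [ 0.11 -0.51  0.1 ] std [0.52 0.47 0.38] Fz [ 0.59 -0.35 -0.27 -0.14  0.22  0.56] pos [482.42 -29.1   67.52] zstd 0.094
```

View pics/side2.png

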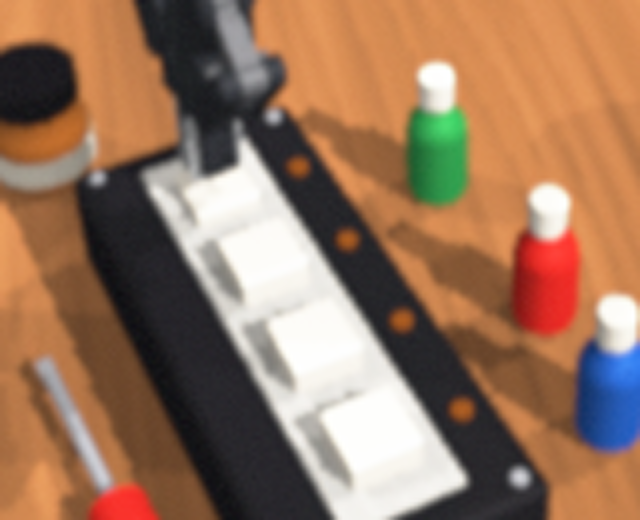

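The tip is over key 1 and well clear of everything else. Next I step down slowly.

>>> send_rows:
  translation:
    - [0, 0, 0.001]
    - [0, 0, 0.002]
    - [0, 0, 0.003]
    - [0, 0, 0.004]
    - [0, 0, 0.0045]
  yaw: [0, 0, 0, 0, 0]
  fingers: [255, 255, 255, 255, 255]

```text
clock: 3.95
position: [482.2, -29.1, 62.9]
ee_rot: [0.993, 0.122, 0.0, 0.001]
contact_force: [-1.0, -0.1, -0.0]
gripper_width: -0.0
```

```bash
python3 f.py 5
```

```text
clk 4.2 Fz mean [0.02 0.08 0.06] std [0.46 0.27 0.49] Fz [-0.29 -0.2  -0.38  0.96  0.21] pos [482.29 -29.13  62.95] zstd 0.069
```

>>> send_rows:
  translation:
    - [0, 0, 0.0005]
    - [0, 0, 0.001]
    - [0, 0, 0.0015]
    - [0, 0, 0.002]
  yaw: [0, 0, 0, 0]
  fingers: [255, 255, 255, 255]

```text
clock: 4.6
position: [482.3, -29.1, 61.0]
ee_rot: [0.993, 0.122, 0.0, 0.001]
contact_force: [-0.8, -0.4, -0.3]
gripper_width: 0.2
```

```bash
python3 f.py 5
```

```text
clk 4.85 Fz mean [-0.06  0.22 -0.31] std [0.38 0.24 0.53] Fz [-0.37  0.72 -0.7  -0.55 -0.67] pos [482.31 -29.13  60.98] zstd 0.051
```

>>> send_rows:
  translation:
    - [0, 0, 0.0005]
    - [0, 0, 0.001]
    - [0, 0, 0.0015]
    - [0, 0, 0.0015]
  yaw: [0, 0, 0, 0]
  fingers: [255, 255, 255, 255]

```text
clock: 5.25
position: [482.3, -29.1, 59.4]
ee_rot: [0.993, 0.122, 0.0, 0.001]
contact_force: [-0.4, -0.4, -0.6]
gripper_width: -0.2
```

```bash
python3 f.py 5
```

```text
clk 5.5 Fz mean [-0.28 -0.16 -0.03] std [0.19 0.38 0.26] Fz [-0.51 -0.11  0.09  0.2   0.19] pos [482.35 -29.12  59.52] zstd 0.022
```

>>> send_rows:
  translation:
    - [0, 0, 0.0003]
    - [0, 0, 0.0006]
    - [0, 0, 0.0006]
  yaw: [0, 0, 0]
  fingers: [255, 255, 255]

```text
clock: 5.8
position: [482.3, -29.1, 58.9]
ee_rot: [0.993, 0.122, 0.0, 0.001]
contact_force: [-0.1, 0.2, 0.3]
gripper_width: 0.1
```

```bash
python3 f.py 5
```

```text
clk 6.05 Fz mean [0.08 0.08 0.13] std [0.46 0.55 0.39] Fz [ 0.16  0.28 -0.56  0.65  0.1 ] pos [482.36 -29.12  58.94] zstd 0.006
```

>>> send_rows:
  translation:
    - [0, 0, 0.0002]
    - [0, 0, 0.0004]
    - [0, 0, 0.0004]
  yaw: [0, 0, 0]
  fingers: [255, 255, 255]

```text
clock: 6.35
position: [482.4, -29.1, 58.7]
ee_rot: [0.993, 0.122, 0.001, 0.001]
contact_force: [-1.1, 0.6, 1.4]
gripper_width: 0.2
```

```bash
python3 f.py 5
```

```text
clk 6.6 Fz mean [-0.89  0.5   2.01] std [0.23 0.28 0.58] Fz [2.22 1.36 1.45 2.03 2.96] pos [482.41 -29.1   58.68] zstd 0.005
```

Contact at 58.7 mm with 2 N and no give, so key 1 is latched. I lift off and go to key 2.

>>> send_rows:
  translation:
    - [0, 0, -0.006]
    - [0, 0, -0.016]
    - [-0.0002, 0.024, -0.016]
    - [-0.0002, 0.048, -0.016]
    - [-0.0002, 0.048, -0.012]
    - [-0.0002, 0.048, -0.008]
    - [-0.0002, 0.048, -0.0068]
    - [-0.0002, 0.048, -0.0068]
  yaw: [0, 0, 0, 0, 0, 0, 0, 0]
  fingers: [255, 255, 255, 255, 255, 255, 255, 255]

```text
clock: 7.4
position: [493.5, -75.2, 65.3]
ee_rot: [0.992, 0.123, 0.0, 0.001]
contact_force: [0.3, -0.8, -0.4]
gripper_width: 0.0
```

```bash
python3 f.py 5; python3 st.py
```

```text
clk 7.65 Fz mean [-0.28 -0.04  0.26] std [0.4  0.28 0.31] Fz [ 0.65  0.25  0.57 -0.02 -0.13] pos [493.85 -75.25  65.62] zstd 0.07
7.65 [493.93 -75.38  65.67] [ 0.17  0.37 -0.51  0.   -0.69  1.64] [-0.64 -0.54 -0.13] -0.040101020633799084
[[0.97, 0.243, 0.001], [0.243, -0.97, -0.001], [0.001, 0.001, -1.0]]
[ -0.4 -47.6 -14.4]
[ -0.5   0.4 -14.3]
[ -0.6  48.4 -14.3]
[ -0.8  96.4 -14.2]
```

>>> send_rows:
  translation:
    - [0, 0, 0.0005]
    - [0, 0, 0.001]
    - [0, 0, 0.0014]
    - [0, 0, 0.0014]
  yaw: [0, 0, 0, 0]
  fingers: [255, 255, 255, 255]

```text
clock: 8.05
position: [493.9, -75.4, 64.2]
ee_rot: [0.992, 0.123, 0.001, 0.001]
contact_force: [-0.3, -0.7, 0.9]
gripper_width: 0.0
```

```bash
python3 f.py 5
```

```text
clk 8.3 Fz mean [ 0.6   0.16 -0.41] std [0.64 0.43 0.49] Fz [-0.22 -0.76 -0.15  0.23 -1.16] pos [493.92 -75.41  64.26] zstd 0.02
```

>>> send_rows:
  translation:
    - [0, 0, 0.0003]
    - [0, 0, 0.0006]
    - [0, 0, 0.0006]
  yaw: [0, 0, 0]
  fingers: [255, 255, 255]

```text
clock: 8.6
position: [494.0, -75.4, 63.8]
ee_rot: [0.992, 0.123, 0.001, 0.001]
contact_force: [-0.5, -1.1, 1.2]
gripper_width: 0.3
```

```bash
python3 f.py 5
```

```text
clk 8.85 Fz mean [-0.42  0.04  1.38] std [0.87 0.32 0.26] Fz [1.6  1.07 1.42 1.09 1.71] pos [493.99 -75.41  63.75] zstd 0.013
```

Key 2 is at 63.8 mm with 1.4 N, so it is up. Key 3 is next.

>>> send_rows:
  translation:
    - [0, 0, -0.005]
    - [0, 0, -0.01]
    - [-0.0004, 0.024, -0.01]
    - [-0.0004, 0.048, -0.01]
    - [-0.0004, 0.048, -0.006]
    - [-0.0004, 0.048, -0.0025]
    - [-0.0004, 0.048, -0.0015]
    - [-0.0004, 0.048, -0.0012]
  yaw: [0, 0, 0, 0, 0, 0, 0, 0]
  fingers: [255, 255, 255, 255, 255, 255, 255, 255]

```text
clock: 9.65
position: [504.9, -121.5, 64.8]
ee_rot: [0.992, 0.123, 0.0, 0.001]
contact_force: [-0.3, -0.6, -0.1]
gripper_width: -0.1
```

```bash
python3 f.py 5
```

```text
clk 9.9 Fz mean [-0.05 -0.29 -0.1 ] std [0.25 0.5  0.44] Fz [-0.79  0.58  0.04 -0.09 -0.26] pos [ 505.25 -121.6    65.06] zstd 0.102
```

>>> send_rows:
  translation:
    - [0, 0, 0.0005]
    - [0, 0, 0.001]
    - [0, 0, 0.0014]
    - [0, 0, 0.0014]
  yaw: [0, 0, 0, 0]
  fingers: [255, 255, 255, 255]

```text
clock: 10.3
position: [505.4, -121.7, 63.9]
ee_rot: [0.992, 0.123, 0.001, 0.001]
contact_force: [-0.9, 0.7, 0.8]
gripper_width: 0.2
```

```bash
python3 f.py 5
```

```text
clk 10.55 Fz mean [-0.09  0.79  1.5 ] std [0.41 0.37 0.17] Fz [1.35 1.63 1.7  1.25 1.56] pos [ 505.42 -121.71   63.86] zstd 0.017
```

Key 3 is at 63.9 mm with 1.5 N, so it is up too. Key 4 is next.

>>> send_rows:
  translation:
    - [0, 0, -0.005]
    - [0, 0, -0.01]
    - [-0.0004, 0.024, -0.01]
    - [-0.0004, 0.048, -0.01]
    - [-0.0004, 0.048, -0.006]
    - [-0.0004, 0.048, -0.0025]
    - [-0.0004, 0.048, -0.0015]
    - [-0.0004, 0.048, -0.0012]
  yaw: [0, 0, 0, 0, 0, 0, 0, 0]
  fingers: [255, 255, 255, 255, 255, 255, 255, 255]

```text
clock: 11.35
position: [516.3, -167.8, 64.9]
ee_rot: [0.992, 0.123, 0.001, 0.001]
contact_force: [1.1, 0.2, -0.6]
gripper_width: 0.3
```

```bash
python3 f.py 5
```

```text
clk 11.6 Fz mean [-0.    0.05  0.34] std [0.51 0.35 0.5 ] Fz [ 0.87 -0.49  0.54  0.73  0.06] pos [ 516.72 -167.9    65.19] zstd 0.101
```

>>> send_rows:
  translation:
    - [0, 0, 0.0005]
    - [0, 0, 0.001]
    - [0, 0, 0.0015]
    - [0, 0, 0.0015]
  yaw: [0, 0, 0, 0]
  fingers: [255, 255, 255, 255]

```text
clock: 12.0
position: [516.9, -168.0, 63.9]
ee_rot: [0.992, 0.123, 0.001, 0.001]
contact_force: [-0.7, 0.8, 1.2]
gripper_width: -0.3
```

```bash
python3 f.py 5
```

```text
clk 12.25 Fz mean [-0.53  0.89  1.5 ] std [0.46 0.67 0.41] Fz [1.24 1.77 2.04 0.87 1.57] pos [ 516.9  -168.01   63.91] zstd 0.016
```

Key 4 is up at 63.9 mm with 1.5 N. I go back to key 1, the latched one, passing high over the others.

>>> send_rows:
  translation:
    - [0, 0, -0.008]
    - [0, 0, -0.02]
    - [0, -0.03, -0.02]
    - [0, -0.065, -0.02]
    - [0, -0.1, -0.02]
    - [0, -0.13, -0.02]
    - [0, -0.143, -0.02]
    - [0, -0.143, -0.01]
    - [0, -0.143, -0.002]
    - [0, -0.143, 0.003]
    - [0, -0.143, 0.003]
  yaw: [0, 0, 0, 0, 0, 0, 0, 0, 0, 0, 0]
  fingers: [255, 255, 255, 255, 255, 255, 255, 255, 255, 255, 255]

```text
clock: 13.35
position: [481.4, -30.4, 59.4]
ee_rot: [0.992, 0.122, -0.0, 0.001]
contact_force: [-0.1, 0.1, -0.3]
gripper_width: 0.7
```

```bash
python3 f.py 5
```

```text
clk 13.6 Fz mean [ 0.08  0.54 -0.05] std [0.32 0.39 0.53] Fz [ 0.27 -0.02 -0.18  0.62 -0.95] pos [482.08 -29.93  60.44] zstd 0.307
```

>>> send_rows:
  translation:
    - [0, 0, 0.001]
    - [0, 0, 0.0015]
    - [0, 0, 0.002]
    - [0, 0, 0.0025]
    - [0, 0, 0.003]
    - [0, 0, 0.0035]
    - [0, 0, 0.004]
    - [0, 0, 0.0045]
    - [0, 0, 0.005]
    - [0, 0, 0.005]
  yaw: [0, 0, 0, 0, 0, 0, 0, 0, 0, 0]
  fingers: [255, 255, 255, 255, 255, 255, 255, 255, 255, 255]

```text
clock: 14.6
position: [482.3, -29.6, 55.8]
ee_rot: [0.992, 0.123, 0.001, 0.001]
contact_force: [-1.7, 0.4, 4.7]
gripper_width: -0.2
```

```bash
python3 f.py 4
```

```text
clk 14.8 Fz mean [-1.71  0.42  4.22] std [0.28 0.29 0.27] Fz [4.44 4.45 4.18 3.8 ] pos [482.26 -29.65  55.82] zstd 0.009
```

>>> send_rows:
  translation:
    - [0, 0, 0.0006]
    - [0, 0, 0.001]
    - [0, 0, 0.0014]
    - [0, 0, 0.0016]
    - [0, 0, 0.0016]
  yaw: [0, 0, 0, 0, 0]
  fingers: [255, 255, 255, 255, 255]

```text
clock: 15.3
position: [482.3, -29.6, 55.0]
ee_rot: [0.992, 0.123, 0.001, 0.001]
contact_force: [-4.3, 1.1, 10.9]
gripper_width: 0.2
```

```bash
python3 f.py 4
```

```text
clk 15.5 Fz mean [-3.35  0.68 10.91] std [0.34 0.54 0.47] Fz [10.46 11.08 10.48 11.61] pos [482.3  -29.66  54.99] zstd 0.015
```

The key stopped hard at 55.0 mm with 10.9 N, so it has bottomed. Now I let it up and retreat.

>>> send_rows:
  translation:
    - [0, 0, -0.002]
    - [0, 0, -0.005]
    - [0, 0, -0.009]
    - [0, 0, -0.02]
    - [0, 0, -0.05]
    - [0, 0, -0.09]
    - [0, -0.04, -0.12]
    - [0, -0.09, -0.13]
    - [-0.01, -0.13, -0.14]
    - [-0.02, -0.17, -0.15]
    - [-0.02, -0.17, -0.15]
  yaw: [0, 0, 0, 0, 0, 0, 0, 0, 0, 0, 0]
  fingers: [255, 255, 255, 255, 255, 255, 255, 255, 255, 255, 255]

```text
clock: 16.6
position: [420.2, 134.0, 206.7]
ee_rot: [0.992, 0.126, 0.003, -0.0]
contact_force: [0.1, -0.1, 0.6]
gripper_width: 0.0
```

```bash
python3 - <<'E'
from h import *
s=read_state();print(s["clock"],s["position"],s["contact_force"])
ims=[]
for n,(y,x) in dict(side=(230,190),top=(195,280)).items():
    im=get_image(n);cv2.imwrite(f"pics/{n}9.png",im)
    for b in(cv2.imread(f"pics/{n}0.png"),im): ims.append(cv2.resize(b[y:y+180,x:x+240],(400,300),interpolation=cv2.INTER_CUBIC))
cv2.imwrite("pics/cmp.png",np.vstack([np.hstack(ims[:2]),np.hstack(ims[2:])]))
E
```

```text
16.6 [420.21466689 134.02713691 206.68818703] [ 0.07709653 -0.08053411  0.6372217 ]
```

View pics/cmp.png

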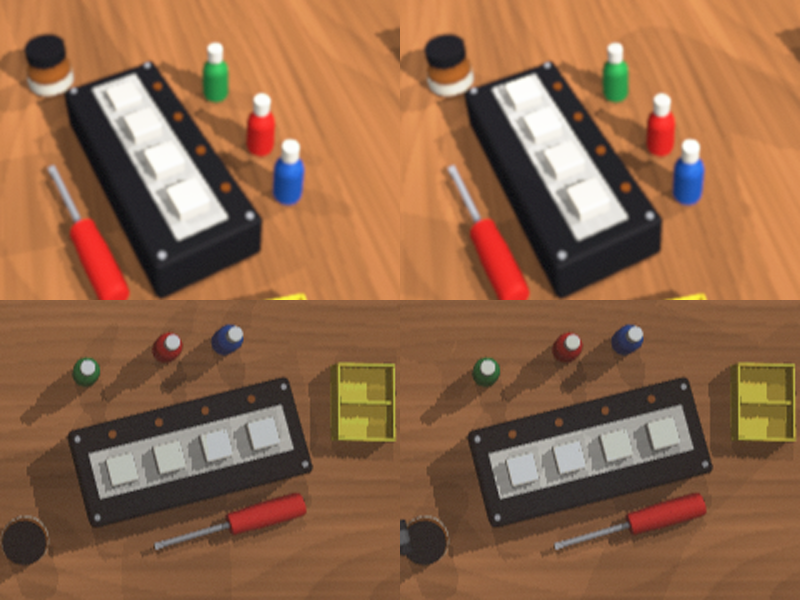

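```bash
python3 - <<'E'
import cv2,numpy as np
a=cv2.imread("pics/side0.png");b=cv2.imread("pics/side9.png")
for n,(u,v) in zip("1234",[(264,286),(275,304),(288,324),(303,347)]):
    f=lambda m:cv2.cvtColor(m,6)[v-14:v+14,u-16:u+16].astype(np.float32)
    print(n,np.abs(f(a)-f(b)).mean().round(2),cv2.phaseCorrelate(f(a),f(b),cv2.createHanningWindow((32,28),cv2.CV_32F)))
E
python3 -c "
from bench import *
print(job_done())"
```

```text
1 8.48 ((0.22926045436162745, 0.17091311538271192), 1.0522900690635046)
2 8.63 ((0.06799846603307103, -0.23551541290467704), 0.9774129072825114)
3 4.58 ((0.07763248597576933, 0.03872235393909662), 0.9256515031059583)
4 4.78 ((-0.02915693806067665, -0.09097770441275621), 0.9523727796971798)
the job is handed in; nothing more can be done
None
```

The latched key was key 1. I tapped all four keys from left to right, then pressed key 1 all the way down and let it spring up. The job was handed in about 17 s into the 51 s allowed, with the arm clear of everything.

| Key | Tap contact height (mm) | Tap force (N) | Found |
|---|---|---|---|
| 1 | 58.7 | 2.0 | latched, did not give |
| 2 | 63.8 | 1.4 | up |
| 3 | 63.9 | 1.5 | up |
| 4 | 63.9 | 1.5 | up |

- **Press:** key 1 stopped hard at 55.0 mm with 10.9 N, slightly over the suggested 10 N stop. On the up keys' measured height, that is about the full 9 mm of travel.
- **Last look:** in the before and after pictures, key 1 stands higher and casts a longer shadow, like the other three. The bottles, jar, screwdriver and tray look unmoved.
- **Checks that did not settle it:** an image-shift comparison of the side pictures was inconclusive. Shifts were 0.3 px or less for every key, so it could not confirm that key 1 had risen. I ran it in the same step as the hand-in, so it was not looked at first, and I did not tap key 1 again. That key 1 is up rests on the force readings at the bottom and on the pictures.

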